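Index a prayer wheel drum one division on the worm dividing table and clamp it

ROBOT

A 6-joint arm with a two-finger parallel gripper is mounted at the origin on the work surface. World frame = base frame: x ahead of the robot, y to its left, z up, the work surface at z = 0. Lengths are in mm, angles in rad, forces in N, time in s.
With the tool pointing down it reaches from about 350 to 775 mm from the base axis. Payload 7.3 kg.
Tool frame: the origin (TCP) lies on the centre line of the jaws, within the pads' length; the fingertips stand 22 mm ahead of it and the grasp point (between the pads) lies 3 mm ahead of it; z points along the fingers, y is the direction in which the jaws open and shut (so a half turn about z gives the same grasp; the last joint's range is limited). The gripper opens to 92 mm and grips with 3 to 60 N. Pads are 19 mm wide; open, the fingers measure 130 mm over their backs; the gripper's body (75 mm by 190 mm) begins 47 mm behind the grasp point.
Start: joints at [-1.34, 0.342, 1.524, -0, 1.275, -0.146], TCP at [193.196, -488.182, 213.041] pointing down, gripper open.
Joint ranges: [-2.53, 2.53], [-0.77, 2.02], [0.04, 2.7], [-1, 4.14], [0.28, 2.66], [-3.11, 3.11]. Speed limits (rad/s): [2.57, 2.57, 3.14, 3.14, 3.14, 3.14].

INTERFACE

Orientations are given as [roll, pitch, yaw] about the fixed x, y, z axes, in that order (R = Rz(yaw) Ry(pitch) Rx(roll)).
In Python, from plant import get_obs, capture, bot, spot_in gives the robot as it stands.
- The arm moves only by the shell command python3 -m handwheel 'ROWS' [OPENING]. ROWS is JSON, a list of rows, each a list of 2 entries, a list of its own where there are three numbers: the shift along the world's x, y, z in mm, then the turn, a rotation vector about the world's x, y, z in rad. In form: [[[x, y, z], [wx, wy, wz]], ...]. A call has 1 to 12 rows; each row shifts and turns the commanded pose from where the row before left it; what a row does not reach is not made up. A row lasts 1/8 s, in which the tool goes at most 62.5 mm and 10.7 degrees, less where a joint would pass 70% of its speed; a pose out of reach is approached as far as the arm can. A call is refused whole if a number of a shift passes 62.5 or a number of a turn 0.188, either way. A call with a gripper value outside its range is refused whole. OPENING is the closure, from 0 (fully open) to 1 (shut), set as the call begins (- or left out, the last holds). The fingers move at their own pace and stop on an object; the grip force is fixed at half the most. Time passes only in rows, so rows that do not move let the fingers close. It gives the time, the measured TCP pose, the force and the opening at its end, in the units of the state.
- get_obs(): the state, without advancing time (a new reading comes with each control period).
- capture(name): name is "scene" or "top"; returns a dict with "img" (400x640x3 uint8, red, green, blue), "fx", "fy", "cx", "cy" (pixels), "k1" (the pictures are not rectified: a ray, as slopes to the right and down, at radius r is drawn at 1 + k1 r^2 times it, then the intrinsics apply), "cam_to_world" (4x4, takes a point from camera to world coordinates). Camera axes: x right, y up, looking along -z (the intrinsics and any distortion apply to the point x, -y, -z); pixel columns grow to the right and rows downward; lengths in mm; the calibration is good to about 2 mm. A picture is of the moment at which its call begins. There is no depth.
- bot.close_job(): hands the job in, once; it reports no verdict.
Trained networks look in the newest picture that a camera, given by its name, has taken for a name from the list of things; names that differ only in an ending like _2 or _b are one class to them, and where a whole thing is asked for, a point or a joint stands for the part that bears it (a point fixed in the world has none). Each returns a list of dicts, best first, with "score" (0 to 1); they miss things now and then, are a little off and sometimes report something else, mostly with a low value. They report only what shows in the picture. A call takes as long as a camera call.
- spot_in(thing, camera): "xyz" ([x, y, z] in mm, in the coordinates of the camera as it stood for that picture, good to about 4 mm: the middle of the surface that is visible of it).
The state is a dict: "time": time; "joint_positions": joint angles; "dq": joint speeds; "tau": joint torques, N m; "tool_pos": TCP position; "tcp_rot": TCP orientation; "contact_force": force on the tool from outside, world axes, zero at the start; "moment": the same for the moment, N m; "grip_width": finger opening in mm.
Only numpy, scipy, OpenCV 4.12 (cv2) and the standard library are available. Lean on these libraries where they do the work, as an engineer would, in place of code of your own. Each camera call takes 0.05 s, during which the arm holds its last target. There are 200 camera calls.

TASK

The copper prayer wheel drum on the dividing table is wanted at its next division: turn the worm crank clockwise, seen from above, for as many turns as it takes to bring the next red line on the faceplate's rim under the brass pointer, where the crank handle stands over the red zero mark, and stop there without running past. Then press the red clamp lever down until it firms up, without forcing it, and let go of everything. Do not disturb the four loose parts standing on the bench.

Things in the scene. Friction and masses are not known exactly. Their poses are not given: they have to be found in the camera images.
- dividing_table: green dividing table stood on its edge, bolted down (foot 110 x 210 mm, 180 mm high without crank). Origin: centre of its underside, z up. Its x axis is the faceplate's axis, 105 mm high: the 150 mm steel faceplate and the copper drum (110 mm across, 130 mm long) stick out to +x, to 205 mm. The upright worm with index plate and crank is on its -y side, the clamp lever on its +y side
- crank_axis (a point): point on the crank's upright axis, 208 mm above the bench, level with the top of the crank arm, 95 mm to the table's -y. The arm (18 mm wide) turns over a fixed flat index plate, 130 mm across, top 189 mm above the bench. Hub on the axis 32 mm across, to 216 mm; counterweight on the arm's other end, to 44 mm from the axis, 209 mm high
- handle_mid (a point): middle of the crank handle: black, upright, 24 to 27 mm in diameter, 54 mm tall (209 to 263 mm above the bench, this point 236), on the end of the crank arm, 52 mm from the crank's axis. It spins freely on its pin. Pushing it sideways round its circle takes about 3 N; the crank stays where it is left. Nothing near it is taller
- zero_mark (a point): red radial zero mark on the fixed index plate, this point at 52 mm from the crank's axis, on the side away from the faceplate's axis (the -y side of the table). Whenever a red line of the faceplate is exactly at the pointer, the handle stands right over this mark
- crank (a joint): crank angle, rad, growing clockwise seen from above, over many turns of 6.283; 0 with the last division's red line at the pointer. 40 crank turns make one turn of the faceplate, so the next red line is exactly at the pointer at 31.416 (five turns from 0). It starts at 0.6 to 7.5: 3.8 to 4.9 turns remain
- faceplate (a joint): angle of the faceplate and drum, rad, always crank / 40: 0 with the last division's red line at the pointer, 0.785 (45 degrees) with the next one there. It can be moved only by the crank (self-locking worm)
- next_line (a point): the next red line on the rim of the steel faceplate, which must come under the pointer. There are eight red lines, 45 degrees apart and 3 mm wide, with thin black ones 9 degrees (one crank turn) apart between them. It comes from the side of the clamp lever: the top of the faceplate moves towards the crank
- pointer_tip (a point): tip of the fixed brass pointer, 183 mm above the bench, over the top of the faceplate's rim
- lever_grip (a point): point on the centre line of the clamp lever's red round grip (24 mm in diameter, 55 mm long, about 67 mm long with its round ends), 92 mm from the lever's pivot; the grip reaches from 60 to 115 mm from the pivot (127 mm with the round end)
- clamp_pivot (a point): pivot of the clamp lever, 105 mm above the bench, 100 mm to +y of the table's origin. The lever points to the table's +y and upwards, and swings down in the plane of the table's y and z axes
- clamp_lever (a joint): angle of the clamp lever's cam hub, rad: 0 raised (arm 0.9 above level), starts 0 to 0.3, grows as the grip is pressed down. It swings with about 4 N at the grip to 0.90 (arm about level), where the cam bites and stops; from there only the springy arm gives. Clamped once it is there and has been pressed firm (see lever_arm); it stays where it is left
- lever_arm (a joint): how far the clamp lever's springy arm is bent down further than its cam hub, rad: near 0 at rest, about 0.04 while swinging; once the cam has bitten it grows about 1.1 N per mm at the grip: over 0.075 (7 N) is pressed firm, 0.12 is 12 N, and beyond 0.24 (25 N) is forced. It springs back when let go. The grip lies 0.9 - clamp_lever - lever_arm above level
- spool: loose red lacquered maple spool, 68 mm in diameter, 80 mm tall, in the row of parts to the right of the dividing table; origin at the centre of its underside. Leave alone
- washer: loose chromed steel thrust washer, 84 mm in diameter, 10 mm thick, lying in the row; origin at the centre of its underside. Leave alone
- dome_cap: loose copper dome cap, 90 mm in diameter, 56 mm tall, in the row; origin at the centre of its underside. Leave alone
- bushing: loose brass bushing with a white ceramic lining, 66 mm in diameter, 65 mm tall, in the row; origin at the centre of its underside. Leave alone
- vise: small blue bench vise with brass jaw pads, fixed to the bench on the left, gripping an upright brass sleeve 48 mm in diameter whose top is 155 mm above the bench; origin at the centre of its underside. Leave alone

How it is judged (in metres and radians):
On the way, in this order (a step that is already met when the one before it is completed fails the run):
1. the next red line stands at the pointer, the crank still (value of joint faceplate between 0.7749 and 0.7959 rad and velocity of joint crank between -0.2 and 0.2 rad/s), for 0.3 s.
2. the clamp lever is pressed until it firms up (value of joint clamp_lever above 0.87 rad and value of joint lever_arm above 0.075 rad), for 0.1 s.
At the end, for the whole second after the job is handed in: The faceplate's next red line is at the pointer within 0.6 degree (crank within 24 degrees of the zero mark, after the right number of turns), the clamp lever is left down in its clamped position (0.87 rad or more), crank and lever at rest and let go (value of joint faceplate between 0.7749 and 0.7959 rad and velocity of joint crank between -0.05 and 0.05 rad/s and value of joint clamp_lever above 0.87 rad and velocity of joint clamp_lever between -0.05 and 0.05 rad/s); the robot touches nothing.
It fails at once if the line runs more than 1 degree past the pointer (40 degrees of the crank) (value of joint faceplate above 0.8029 rad).
It fails at once if the clamp lever is forced far past where it firms up (arm sprung by over 0.24 rad, about 25 N) (value of joint lever_arm above 0.24 rad).
It fails at once if a loose part on the bench is shifted by more than 20 mm (distance of any of spool, washer, dome_cap, bushing from where it was at the start of the episode above 0.02 m).
It also fails if it takes over 69 s, if anything falls off the work surface, if the arm or the gripper's body presses on something with over 40 N, if the wrist force passes 120 N, or if a joint passes its speed limit or range.

## Working session

There is one attempt and no reset: what is moved stays moved. The work goes in short steps, Python scripts to look and compute and a shell command to move; the robot and the scene stay as the last step left them, time stands still between calls to the robot, and variables do not carry over. Pictures are saved under pics/ and viewed, about 8 in all and at most 12, crops included, and the job is handed in when it is done.

```bash
ls; mkdir -p pics; cat > h.py <<'E'
import numpy as np, cv2
from plant import get_obs, capture, bot, spot_in
def K(c): return np.array([[c["fx"],0,c["cx"]],[0,c["fy"],c["cy"]],[0,0,1.]])
def proj(c,p):
    T=np.linalg.inv(np.array(c["cam_to_world"])); q=T[:3,:3]@np.array(p,float)+T[:3,3]
    q=q*[1,-1,-1]
    return cv2.projectPoints(q.reshape(1,1,3),np.zeros(3),np.zeros(3),K(c),np.array([c["k1"],0,0,0,0.]))[0].ravel()
def ray(c,uv):
    s=cv2.undistortPoints(np.array(uv,float).reshape(1,1,2),K(c),np.array([c["k1"],0,0,0,0.])).ravel()
    T=np.array(c["cam_to_world"]); return T[:3,3],T[:3,:3]@np.array([s[0],-s[1],-1])
def atz(c,uv,z):
    o,d=ray(c,uv); return o+d*(z-o[2])/d[2]
def world(c,x):
    T=np.array(c["cam_to_world"]); return T[:3,:3]@np.array(x)+T[:3,3]
def save(img,n): cv2.imwrite("pics/"+n,cv2.cvtColor(np.ascontiguousarray(img),cv2.COLOR_RGB2BGR))
E
python3 - <<'E'
from h import *
for n in ("scene","top"):
    c=capture(n); save(c["img"],n+"0.png"); print(n,np.round(np.array(c["cam_to_world"])[:3,3]),c["fx"],c["k1"])
    for t in ("dividing_table","crank_axis","handle_mid","zero_mark","next_line","pointer_tip","lever_grip","clamp_pivot","spool","washer","dome_cap","bushing","vise"):
        print(t,[(round(r["score"],2),np.round(world(c,r["xyz"])).tolist()) for r in spot_in(t,n)[:2]])
print(get_obs())
E
```

```text
pics
scene [1319.  135.  747.] 367.99931841340396 -0.0637097107079098
dividing_table [(0.75, [600.0, 58.0, 147.0])]
crank_axis [(0.68, [591.0, 59.0, 150.0])]
handle_mid [(0.59, [581.0, -64.0, 244.0]), (0.33, [581.0, 228.0, 166.0])]
zero_mark [(0.61, [592.0, 55.0, 150.0])]
next_line [(0.74, [683.0, 62.0, 141.0]), (0.44, [594.0, 56.0, 151.0])]
pointer_tip [(0.82, [595.0, 59.0, 148.0])]
lever_grip [(0.68, [576.0, 229.0, 164.0])]
clamp_pivot [(0.98, [598.0, 60.0, 149.0]), (0.61, [687.0, 62.0, 144.0])]
spool [(0.59, [673.0, -341.0, 68.0]), (0.46, [582.0, -63.0, 245.0])]
washer [(0.59, [555.0, -339.0, 8.0])]
dome_cap [(0.94, [379.0, -322.0, 30.0])]
bushing [(0.75, [483.0, -351.0, 46.0]), (0.57, [598.0, 57.0, 149.0])]
vise [(0.88, [556.0, 424.0, 80.0]), (0.56, [381.0, -323.0, 30.0])]
top [ 393.   45. 1779.] 492.3217336298452 0.009274229693212031
dividing_table [(0.58, [570.0, 49.0, 161.0])]
crank_axis [(0.79, [567.0, 48.0, 160.0])]
handle_mid [(0.63, [543.0, -34.0, 208.0])]
zero_mark [(0.71, [568.0, 49.0, 163.0])]
next_line [(0.71, [650.0, 51.0, 154.0])]
pointer_tip [(0.67, [569.0, 47.0, 16
[... 398 characters left out ...]
, 108.0])]
{'time': 1.4, 'joint_positions': array([-1.34001540e+00,  3.41976949e-01,  1.52410624e+00, -2.40548431e-05,
        1.27541603e+00, -1.46023947e-01]), 'dq': array([ 2.57040635e-03, -1.16077356e-03,  2.60763205e-03, -6.65568349e-06,
        1.28130878e-03,  4.39198872e-04]), 'tau': array([-4.71768926e-04, -4.31129301e+01, -2.44477093e+01,  7.17628305e-02,
        4.82583710e-02,  1.44585800e-05]), 'tool_pos': array([ 193.17886049, -488.17878689,  213.05029937]), 'tcp_rot': array([3.14150356e+00, 3.63639318e-05, 3.76811875e-01]), 'contact_force': array([ 0.68910401,  0.10963823, -0.22309861]), 'moment': array([-0.00747133, -0.05334402, -0.0411857 ]), 'grip_width': 91.71851805041595}
```

```bash
python3 - <<'E'
import cv2
t=cv2.imread("pics/top0.png");s=cv2.imread("pics/scene0.png")
cv2.imwrite("pics/topc.png",cv2.resize(t[110:310,340:540],None,fx=3,fy=3,interpolation=cv2.INTER_CUBIC))
E
```

```text
(no output)
```

View pics/scene0.png

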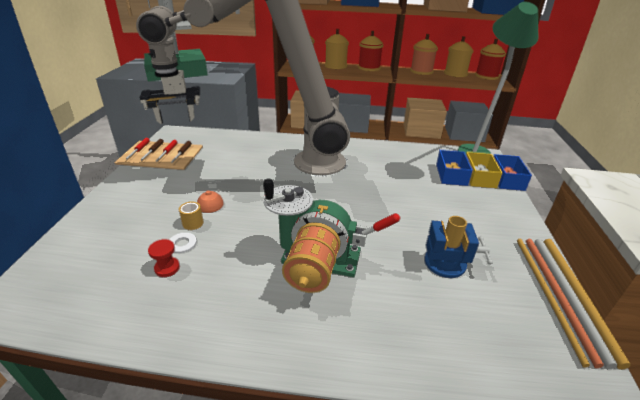

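View pics/top0.png

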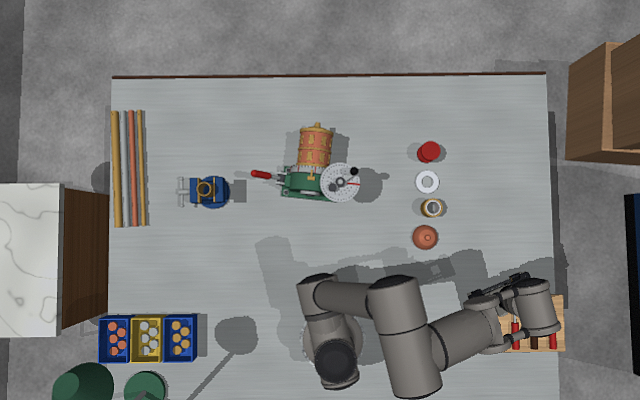

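```bash
python3 - <<'E'
import cv2
t=cv2.imread("pics/top0.png")[110:220,235:385];s=cv2.imread("pics/scene0.png")[165:285,250:410]
a=cv2.resize(t,(800,587),interpolation=cv2.INTER_CUBIC);cv2.imwrite("pics/topc.png",a)
cv2.imwrite("pics/scc.png",cv2.resize(s,(800,600),interpolation=cv2.INTER_CUBIC))
E
```

```text
(no output)
```

View pics/topc.png

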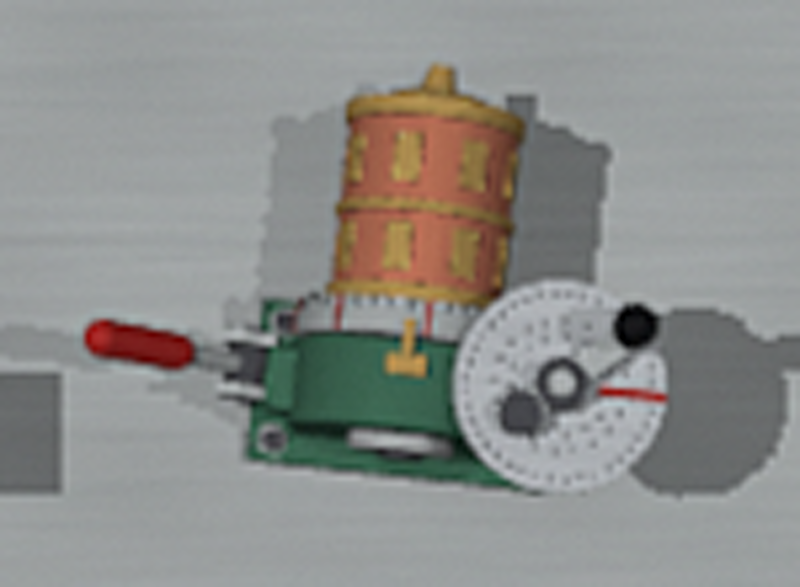

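View pics/scc.png

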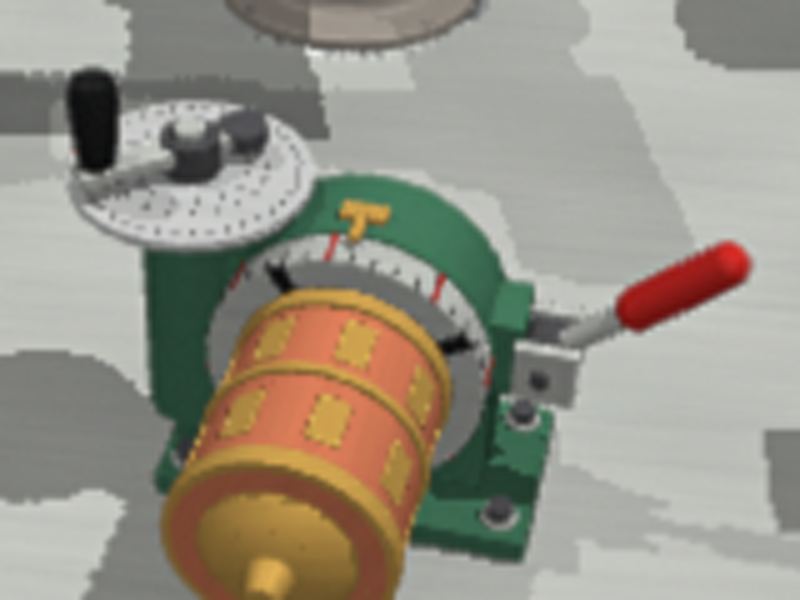

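```bash
python3 - <<'E'
from h import *
t=capture("top"); s=capture("scene")
T=lambda x,y:(235+x*150/800-.4,110+y*110/587-.4)
S=lambda x,y:(250+x/5-.4,165+y/5-.4)
p={}
for n,q,z in (("hub",T(563,381),216),("handle",T(636,327),263),("z_in",T(600,392),189),("z_out",T(667,398),189),("ptr",T(409,322),184),("lever_out",T(100,337),None),("lever_in",T(183,347),None),("drumtip",T(443,68),105+8)):
    if z: p[n]=atz(t,q,z); print(n,p[n].round(1))
    else: print(n,[atz(t,q,z).round(1).tolist() for z in (160,180,200)])
print("handle scene",atz(s,S(93,75),263).round(1)," hub scene",atz(s,S(190,123),216).round(1),"lever end scene",[atz(s,S(738,258),z).round(1).tolist() for z in (160,180,200)])
print("ptr scene",atz(s,S(357,240),184).round(1))
d=p["handle"]-p["hub"]; print(np.hypot(*d[:2]),np.degrees(np.arctan2(d[1],d[0])))
d=p["z_out"]-p["z_in"]; print(np.degrees(np.arctan2(d[1],d[0])))
d=p["z_out"]-p["hub"]; print(np.degrees(np.arctan2(d[1],d[0])),np.hypot(*d[:2]))
d=p["ptr"]-p["hub"]; print(d)
E
```

```text
hub [541.8 -27.3 216. ]
handle [568.3 -68.  263. ]
z_in [537.4 -51.  189. ]
z_out [533.3 -91.6 189. ]
ptr [582.1  64.7 184. ]
lever_out [[577.8, 256.4, 160.0], [575.5, 253.7, 180.0], [573.2, 251.1, 200.0]]
lever_in [[571.0, 205.0, 160.0], [568.8, 203.1, 180.0], [566.6, 201.1, 200.0]]
drumtip [754.   41.9 113. ]
handle scene [573.8 -66.7 263. ]  hub scene [539.4 -26.1 216. ] lever end scene [[539.0, 263.5, 160.0], [565.5, 259.1, 180.0], [592.1, 254.8, 200.0]]
ptr scene [584.  67. 184.]
48.51016376911128 -56.92134137351786
-95.803560353425
-97.5559148804388 64.88207480420714
[ 40.28568417  92.02035928 -32.        ]
```

```bash
python3 -m handwheel '[[[0,0,45],[0,0,0]],[[0,0,45],[0,0,0]],[[38,42,0],[0,0,-0.05]],[[38,42,0],[0,0,-0.05]],[[38,42,0],[0,0,-0.05]],[[38,42,0],[0,0,-0.05]],[[38,42,0],[0,0,-0.05]],[[38,42,0],[0,0,-0.05]],[[38,42,0],[0,0,-0.05]],[[38,42,0],[0,0,-0.05]],[[38,42,0],[0,0,-0.05]],[[36,41,0],[0,0,-0.04]]]' 0
```

```text
time: 3.0
tool_pos: [572.3, -67.6, 303.1]
tcp_rot: [3.141, -0.0, -0.114]
contact_force: [0.4, -0.8, -1.1]
grip_width: 91.7
```

```bash
python3 -m handwheel '[[[0,0,-28],[0,0,0]],[[0,0,-28],[0,0,0]],[[0,0,0],[0,0,0]]]' 0; python3 -m handwheel '[[[0,0,0],[0,0,0]],[[0,0,0],[0,0,0]],[[0,0,0],[0,0,0]],[[0,0,0],[0,0,0]],[[0,0,0],[0,0,0]],[[0,0,0],[0,0,0]]]' 1
python3 - <<'E'
from h import *
s=capture("scene"); a=cv2.resize(s["img"][150:260,220:380],(800,550),interpolation=cv2.INTER_CUBIC); save(a,"g1.png")
E
```

```text
time: 3.38
tool_pos: [570.1, -68.7, 245.0]
tcp_rot: [-3.141, 0.005, -0.113]
contact_force: [-0.5, -0.1, 0.5]
grip_width: 92.1
time: 4.12
tool_pos: [571.2, -69.2, 247.1]
tcp_rot: [3.141, 0.0, -0.113]
contact_force: [0.5, -0.6, 0.3]
grip_width: 36.4
```

View pics/g1.png

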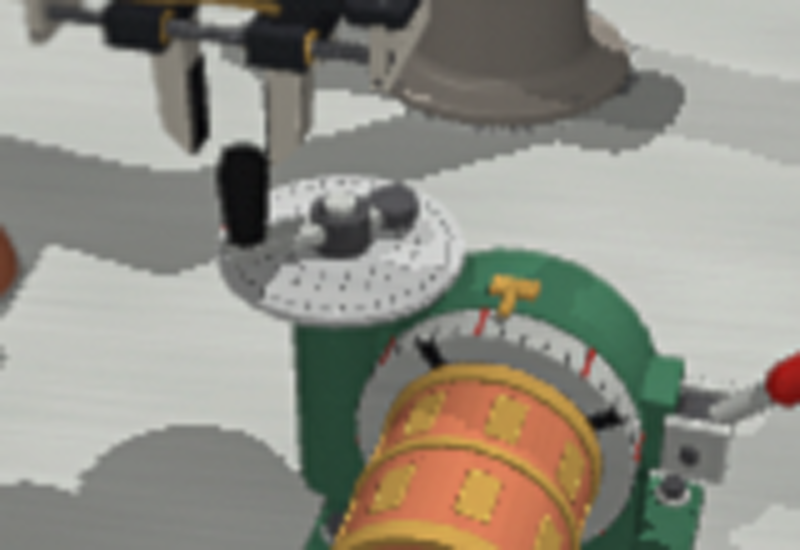

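```bash
python3 - <<'E'
from h import *
s=capture("scene"); t=capture("top"); o=get_obs(); print(o["grip_width"],o["tool_pos"].round(1))
p=o["tool_pos"].copy(); p[2]-=22
print("tip crop px",(proj(s,p)-[220,150])*5)
print("handle top z at measured px", atz(s,[220+245/5,150+150/5],263), atz(s,[220+243/5,150+236/5],209))
a=t["img"][110:220,295:405]; save(cv2.resize(a,(560,560),interpolation=cv2.INTER_CUBIC),"g2.png")
E
```

```text
24.631355295339766 [571.2 -69.2 247. ]
tip crop px [241.57662001 208.72154539]
handle top z at measured px [575.2940645  -64.37782651 263.        ] [572.31865129 -69.07209617 209.        ]
```

View pics/g2.png

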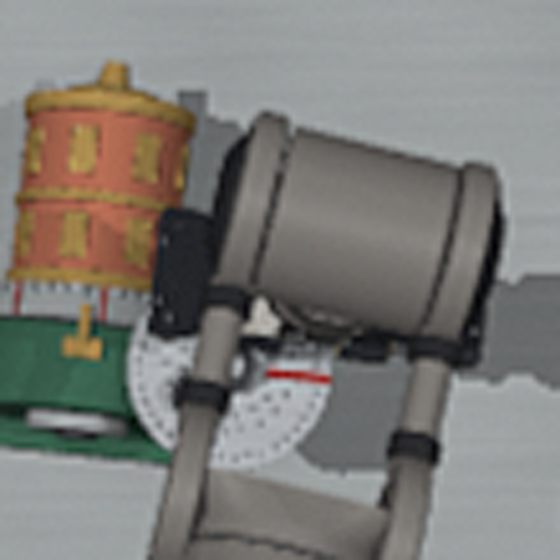

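```bash
python3 - <<'E'
from h import *
s=capture("scene"); o=get_obs(); print(o["grip_width"],o["tool_pos"].round(1),o["contact_force"])
s=capture("scene");s=capture("scene"); o=get_obs(); print(o["grip_width"],o["tool_pos"].round(1),o["contact_force"])
save(cv2.resize(s["img"][110:230,220:380],(800,600),interpolation=cv2.INTER_CUBIC),"g3.png")
for r in spot_in("handle_mid","scene"): print(r["score"],world(s,r["xyz"]).round())
E
```

```text
20.176404731824928 [571.2 -69.2 247. ] [-0.09378092  0.11781741  0.02849279]
12.800408939073602 [571.3 -68.5 247.2] [0.39191092 5.23041838 6.00327315]
0.69 [582. -69. 245.]
```

View pics/g3.png

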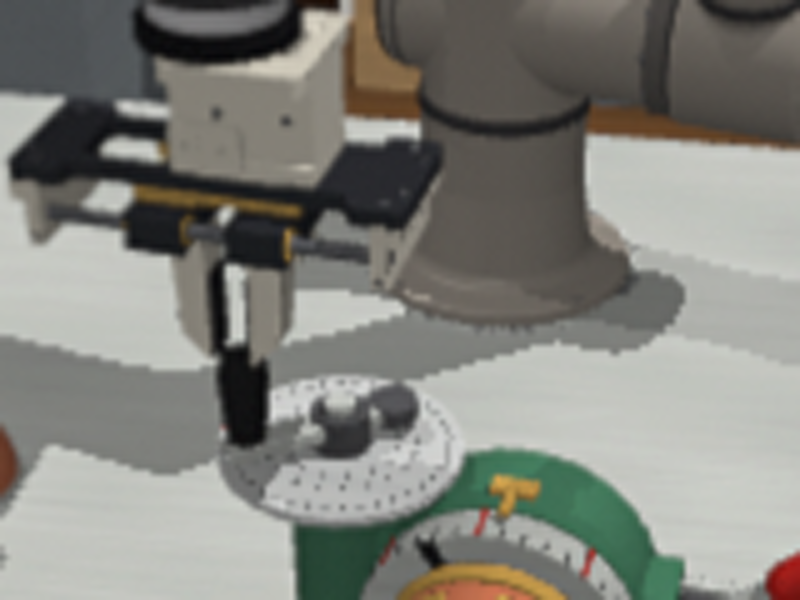

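```bash
python3 -m handwheel '[[[0,0,0],[0,0,0]],[[0,0,0],[0,0,0]]]' 0.3; python3 - <<'E'
from h import *
s=capture("scene"); o=get_obs(); print(o["grip_width"],o["tool_pos"].round(1),o["contact_force"])
for x,y in ((190,-488),):
  for sg in (1,-1):
    d=np.array([np.sin(.377),-np.cos(.377),0])*50*sg
    for z in (191,225): print("start tip",sg,z,proj(s,np.array([193,-488,z])+d).round(1))
for z in (225,235,245,255,263): print(z,(proj(s,[571,-69,z])-[220,110])*5)
for x in (520,540,560): print(x,(proj(s,[x,-69,225])-[220,110])*5)
im=cv2.imread("pics/scene0.png"); now=cv2.cvtColor(s["img"],cv2.COLOR_RGB2BGR)
cv2.imwrite("pics/g4.png",np.vstack([cv2.resize(im[60:135,115:225],None,fx=4,fy=4),cv2.resize(now[130:200,220:330],None,fx=4,fy=4)]))
E
```

```text
time: 4.72
tool_pos: [571.1, -69.3, 247.0]
tcp_rot: [3.141, 0.0, -0.113]
contact_force: [-0.1, -0.5, -0.2]
grip_width: 23.9
27.72192231575154 [571.1 -69.3 246.8] [-0.42457889 -0.60846883  0.18620441]
start tip 1 191 [163.2 131.9]
start tip 1 225 [161.2 122.9]
start tip -1 191 [192.4 129.1]
start tip -1 225 [190.8 120.3]
225 [242.00342578 408.51756153]
235 [240.91027632 391.99156108]
245 [239.80623868 375.26114176]
255 [238.69119596 358.32303065]
263 [237.7911597 344.6207697]
520 [264.17923151 354.74645355]
540 [255.71038081 375.27195916]
560 [246.95059998 396.51487555]
```

View pics/g4.png

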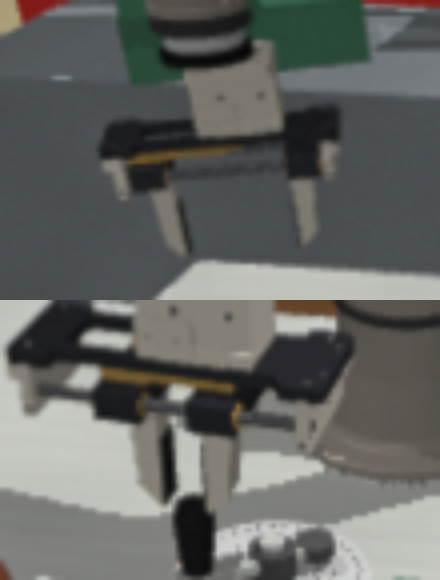

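```bash
python3 -m handwheel '[[[0,2,0],[0,0,0]],[[0,0,0],[0,0,0]],[[0,0,-8],[0,0,0]],[[0,0,-8],[0,0,0]]]' 0.3;  python3 -m handwheel '[[[0,0,-8],[0,0,0]],[[0,0,-8],[0,0,0]],[[0,0,0],[0,0,0]]]'; python3 -m handwheel '[[[0,0,0],[0,0,0]],[[0,0,0],[0,0,0]],[[0,0,0],[0,0,0]],[[0,0,0],[0,0,0]],[[0,0,0],[0,0,0]],[[0,0,0],[0,0,0]]]' 1
python3 - <<'E'
from h import *
s=capture("scene");o=get_obs(); print(o["time"],o["grip_width"],o["tool_pos"].round(1),o["contact_force"])
save(cv2.resize(s["img"][110:230,220:380],(800,600),interpolation=cv2.INTER_CUBIC),"g5.png")
E
```

```text
time: 5.28
tool_pos: [571.0, -67.2, 230.2]
tcp_rot: [3.142, 0.001, -0.113]
contact_force: [0.1, -0.3, -1.0]
grip_width: 63.2
time: 5.65
tool_pos: [570.8, -67.1, 214.1]
tcp_rot: [-3.141, 0.002, -0.113]
contact_force: [0.7, -0.1, 0.9]
grip_width: 64.3
time: 6.4
tool_pos: [571.3, -67.5, 215.2]
tcp_rot: [3.141, -0.0, -0.113]
contact_force: [-0.3, -1.3, 0.4]
grip_width: 25.2
6.45 25.353226492954754 [571.3 -67.5 215.2] [-0.26416035 -3.33455788 -0.01912375]
```

View pics/g5.png

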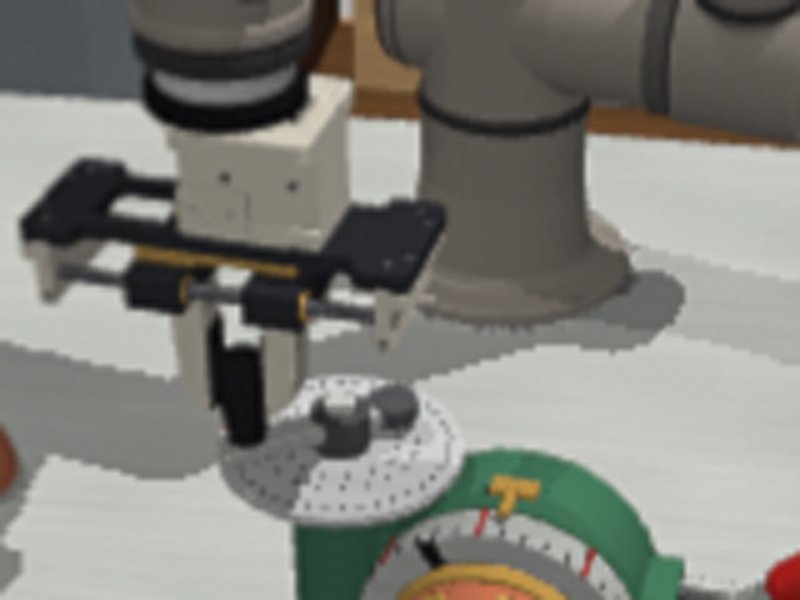

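```bash
cat > c.py <<'E'
import numpy as np,sys
a,n,st=map(float,sys.argv[1:4])
t=np.radians(a-st*np.arange(n+1)); p=52*np.c_[np.cos(t),np.sin(t)]
q=np.diff(p.round(1),axis=0).round(1)
print(",".join("[[%g,%g,0],[0,0,0]]"%tuple(r) for r in q), "end",a-st*n, p[-1].round(1))
E
python3 c.py -53 6 15;python3 c.py -143 12 15; python3 c.py -323 12 15
```

```text
[[-11.8,-6.7,0],[0,0,0]],[[-13.2,-3.4,0],[0,0,0]],[[-13.5,0.1,0],[0,0,0]],[[-13.1,3.6,0],[0,0,0]],[[-11.7,6.9,0],[0,0,0]],[[-9.5,9.7,0],[0,0,0]] end -143.0 [-41.5 -31.3]
[[-6.7,11.8,0],[0,0,0]],[[-3.4,13.2,0],[0,0,0]],[[0.1,13.5,0],[0,0,0]],[[3.6,13.1,0],[0,0,0]],[[6.9,11.7,0],[0,0,0]],[[9.7,9.5,0],[0,0,0]],[[11.8,6.7,0],[0,0,0]],[[13.2,3.4,0],[0,0,0]],[[13.5,-0.1,0],[0,0,0]],[[13.1,-3.6,0],[0,0,0]],[[11.7,-6.9,0],[0,0,0]],[[9.5,-9.7,0],[0,0,0]] end -323.0 [41.5 31.3]
[[6.7,-11.8,0],[0,0,0]],[[3.4,-13.2,0],[0,0,0]],[[-0.1,-13.5,0],[0,0,0]],[[-3.6,-13.1,0],[0,0,0]],[[-6.9,-11.7,0],[0,0,0]],[[-9.7,-9.5,0],[0,0,0]],[[-11.8,-6.7,0],[0,0,0]],[[-13.2,-3.4,0],[0,0,0]],[[-13.5,0.1,0],[0,0,0]],[[-13.1,3.6,0],[0,0,0]],[[-11.7,6.9,0],[0,0,0]],[[-9.5,9.7,0],[0,0,0]] end -503.0 [-41.5 -31.3]
```

```bash
python3 -m handwheel '[[[-11.8,-6.7,0],[0,0,0]],[[-13.2,-3.4,0],[0,0,0]],[[-13.5,0.1,0],[0,0,0]]]'; python3 -m handwheel '[[[-13.1,3.6,0],[0,0,0]],[[-11.7,6.9,0],[0,0,0]],[[-9.5,9.7,0],[0,0,0]],[[0,0,0],[0,0,0]],[[0,0,0],[0,0,0]]]'
```

```text
time: 6.82
tool_pos: [531.8, -76.5, 215.1]
tcp_rot: [-3.14, -0.0, -0.114]
contact_force: [4.1, 8.6, 1.2]
grip_width: 25.4
time: 7.45
tool_pos: [498.4, -54.9, 215.1]
tcp_rot: [-3.138, -0.002, -0.113]
contact_force: [7.0, 7.2, -1.5]
grip_width: 25.1
```

```bash
python3 -m handwheel '[[[-5.7,13.8,0],[0,0,0]],[[-3.4,13.2,0],[0,0,0]],[[0.1,13.5,0],[0,0,0]],[[3.6,13.1,0],[0,0,0]],[[6.9,11.7,0],[0,0,0]],[[9.7,9.5,0],[0,0,0]]]'; python3 -m handwheel '[[[11.8,6.7,0],[0,0,0]],[[13.2,3.4,0],[0,0,0]],[[13.5,-0.1,0],[0,0,0]],[[13.1,-3.6,0],[0,0,0]],[[11.7,-6.9,0],[0,0,0]],[[9.5,-9.7,0],[0,0,0]]]'
```

```text
time: 8.2
tool_pos: [509.5, 16.5, 215.2]
tcp_rot: [3.138, -0.001, -0.113]
contact_force: [5.4, -12.1, -0.7]
grip_width: 25.1
time: 8.95
tool_pos: [581.8, 7.8, 215.1]
tcp_rot: [-3.141, 0.002, -0.113]
contact_force: [-5.0, -1.4, 2.7]
grip_width: 25.0
```

```bash
python3 -m handwheel '[[[6.7,-11.8,0],[0,0,0]],[[3.4,-13.2,0],[0,0,0]],[[-0.1,-13.5,0],[0,0,0]],[[-3.6,-13.1,0],[0,0,0]],[[-6.9,-11.7,0],[0,0,0]],[[-9.7,-9.5,0],[0,0,0]]]'; python3 -m handwheel '[[[-11.8,-6.7,0],[0,0,0]],[[-13.2,-3.4,0],[0,0,0]],[[-13.5,0.1,0],[0,0,0]],[[-13.1,3.6,0],[0,0,0]],[[-11.7,6.9,0],[0,0,0]],[[-9.5,9.7,0],[0,0,0]]]'
```

```text
time: 9.7
tool_pos: [572.4, -66.8, 215.1]
tcp_rot: [3.14, -0.002, -0.114]
contact_force: [3.2, 0.2, 1.8]
grip_width: 25.6
time: 10.45
tool_pos: [498.3, -54.6, 215.1]
tcp_rot: [3.141, 0.0, -0.113]
contact_force: [3.2, -1.8, 0.7]
grip_width: 25.3
```

```bash
python3 -m handwheel '[[[-6.7,11.8,0],[0,0,0]],[[-3.4,13.2,0],[0,0,0]],[[0.1,13.5,0],[0,0,0]],[[3.6,13.1,0],[0,0,0]],[[6.9,11.7,0],[0,0,0]],[[9.7,9.5,0],[0,0,0]],[[11.8,6.7,0],[0,0,0]],[[13.2,3.4,0],[0,0,0]],[[13.5,-0.1,0],[0,0,0]],[[13.1,-3.6,0],[0,0,0]],[[11.7,-6.9,0],[0,0,0]],[[9.5,-9.7,0],[0,0,0]]]'; python3 -m handwheel '[[[6.7,-11.8,0],[0,0,0]],[[3.4,-13.2,0],[0,0,0]],[[-0.1,-13.5,0],[0,0,0]],[[-3.6,-13.1,0],[0,0,0]],[[-6.9,-11.7,0],[0,0,0]],[[-9.7,-9.5,0],[0,0,0]],[[-11.8,-6.7,0],[0,0,0]],[[-13.2,-3.4,0],[0,0,0]],[[-13.5,0.1,0],[0,0,0]],[[-13.1,3.6,0],[0,0,0]],[[-11.7,6.9,0],[0,0,0]],[[-9.5,9.7,0],[0,0,0]]]'
```

```text
time: 11.95
tool_pos: [581.1, 8.6, 215.0]
tcp_rot: [-3.142, 0.004, -0.112]
contact_force: [-7.0, -2.1, 8.1]
grip_width: 25.6
time: 13.45
tool_pos: [498.6, -55.1, 215.1]
tcp_rot: [3.141, 0.001, -0.114]
contact_force: [3.1, -1.2, 2.9]
grip_width: 25.3
```

```bash
python3 -m handwheel '[[[-6.7,11.8,0],[0,0,0]],[[-3.4,13.2,0],[0,0,0]],[[0.1,13.5,0],[0,0,0]],[[3.6,13.1,0],[0,0,0]],[[6.9,11.7,0],[0,0,0]],[[9.7,9.5,0],[0,0,0]],[[11.8,6.7,0],[0,0,0]],[[13.2,3.4,0],[0,0,0]],[[13.5,-0.1,0],[0,0,0]],[[13.1,-3.6,0],[0,0,0]],[[11.7,-6.9,0],[0,0,0]],[[9.5,-9.7,0],[0,0,0]]]'; python3 -m handwheel '[[[6.7,-11.8,0],[0,0,0]],[[3.4,-13.2,0],[0,0,0]],[[-0.1,-13.5,0],[0,0,0]],[[-3.6,-13.1,0],[0,0,0]],[[-6.9,-11.7,0],[0,0,0]],[[-9.7,-9.5,0],[0,0,0]],[[-11.8,-6.7,0],[0,0,0]],[[-13.2,-3.4,0],[0,0,0]],[[-13.5,0.1,0],[0,0,0]],[[-13.1,3.6,0],[0,0,0]],[[-11.7,6.9,0],[0,0,0]],[[-9.5,9.7,0],[0,0,0]]]'
python3 - <<'E'
from h import *
s=capture("scene"); t=capture("top"); o=get_obs(); print(o["time"],o["grip_width"],o["tool_pos"].round(1),o["contact_force"].round(1))
a=s["img"][165:285,250:410]; b=t["img"][110:220,285:385]
save(np.hstack([cv2.resize(a,(533,400),interpolation=cv2.INTER_CUBIC),cv2.resize(b,(267,400))]),"g6.png")
E
```

```text
time: 14.95
tool_pos: [581.1, 8.6, 215.0]
tcp_rot: [-3.142, 0.004, -0.112]
contact_force: [-7.2, -2.8, 9.4]
grip_width: 25.4
time: 16.45
tool_pos: [498.7, -55.2, 215.1]
tcp_rot: [3.14, 0.001, -0.114]
contact_force: [2.3, -2.4, 3.6]
grip_width: 25.3
16.55 25.49234392951585 [497.9 -53.8 215. ] [-3.9 -0.4  6.6]
```

View pics/g6.png

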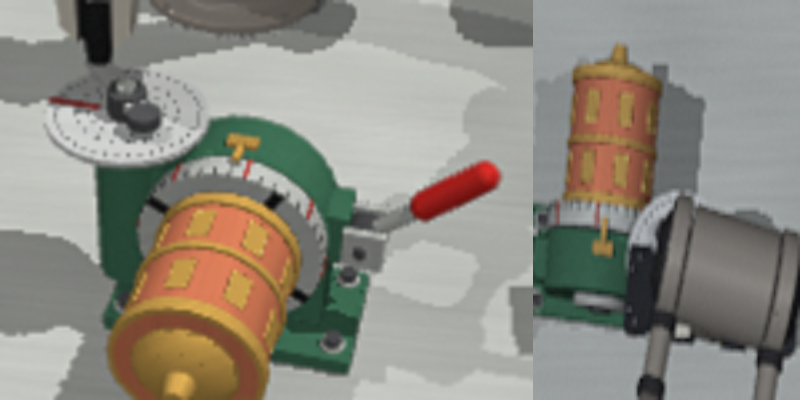

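```bash
python3 -m handwheel '[[[-6.7,11.8,0],[0,0,0]],[[-3.4,13.2,0],[0,0,0]],[[0.1,13.5,0],[0,0,0]],[[3.6,13.1,0],[0,0,0]],[[6.9,11.7,0],[0,0,0]],[[9.7,9.5,0],[0,0,0]],[[11.8,6.7,0],[0,0,0]],[[13.2,3.4,0],[0,0,0]],[[13.5,-0.1,0],[0,0,0]],[[13.1,-3.6,0],[0,0,0]],[[11.7,-6.9,0],[0,0,0]],[[9.5,-9.7,0],[0,0,0]]]'; python3 -m handwheel '[[[6.7,-11.8,0],[0,0,0]],[[3.4,-13.2,0],[0,0,0]],[[-0.1,-13.5,0],[0,0,0]],[[-3.6,-13.1,0],[0,0,0]],[[-6.9,-11.7,0],[0,0,0]],[[-9.7,-9.5,0],[0,0,0]],[[-11.8,-6.7,0],[0,0,0]],[[-13.2,-3.4,0],[0,0,0]],[[-6.3,-0.4,0],[0,0,0]],[[-4.5,0.2,0],[0,0,0]],[[0,0,0],[0,0,0]],[[0,0,0],[0,0,0]]]'
python3 - <<'E'
from h import *
s=capture("scene"); o=get_obs(); print(o["time"],o["grip_width"],o["tool_pos"].round(1),o["contact_force"].round(1))
d=o["tool_pos"]-[540.5,-24.3,0]; print(np.degrees(np.arctan2(d[1],d[0])))
E
```

```text
time: 18.05
tool_pos: [581.3, 8.4, 215.0]
tcp_rot: [-3.142, 0.004, -0.113]
contact_force: [-6.5, -1.3, 8.7]
grip_width: 25.5
time: 19.55
tool_pos: [536.7, -76.7, 215.1]
tcp_rot: [3.139, -0.0, -0.113]
contact_force: [-0.6, -9.4, 4.9]
grip_width: 25.2
19.6 25.25724909229399 [536.7 -76.7 215.1] [-0.1 -9.   5.4]
-94.19197484750127
```

```bash
python3 -m handwheel '[[[0,0,0],[0,0,0]],[[0,0,0],[0,0,0]],[[0,0,0],[0,0,0]],[[0,0,0],[0,0,0]],[[0,0,30],[0,0,0]],[[0,0,40],[0,0,0]],[[0,0,30],[0,0,0]],[[0,40,0],[0,0,0]],[[0,45,0],[0,0,0]],[[0,45,0],[0,0,0]],[[0,45,0],[0,0,0]],[[0,45,0],[0,0,0]]]' 0.4;  python3 -m handwheel '[[[8,40,0],[0,0,0]],[[10,40,0],[0,0,0]],[[15,0,0],[0,0,0]],[[0,0,0],[0,0,0]],[[0,0,0],[0,0,0]]]' 1
python3 - <<'E'
from h import *
s=capture("scene"); t=capture("top"); o=get_obs(); print(o["time"],o["grip_width"],o["tool_pos"].round(1),o["contact_force"].round(1))
for n,c in (("scene",s),("top",t)):
  for th in ("lever_grip","handle_mid"):
    print(n,th,[(round(r["score"],2),world(c,r["xyz"]).round().tolist()) for r in spot_in(th,n)[:2]])
a=s["img"][120:280,250:410]; b=t["img"][110:220,275:385]
save(np.hstack([cv2.resize(a,(500,500),interpolation=cv2.INTER_CUBIC),cv2.resize(b,(300,500),interpolation=cv2.INTER_CUBIC)]),"g7.png")
E
```

```text
time: 21.1
tool_pos: [536.1, 146.1, 315.0]
tcp_rot: [-3.142, 0.0, -0.113]
contact_force: [0.4, 0.1, -0.1]
grip_width: 55.1
time: 21.72
tool_pos: [569.0, 224.2, 314.9]
tcp_rot: [3.141, 0.001, -0.114]
contact_force: [-0.3, -0.8, 0.1]
grip_width: 9.9
21.825 2.3765462548899645 [569.  224.1 315.3] [-0.8 -0.3 -0.7]
scene lever_grip [(0.55, [575.0, 232.0, 162.0])]
scene handle_mid [(0.74, [548.0, -75.0, 244.0])]
top lever_grip [(0.34, [565.0, 39.0, 160.0])]
top handle_mid [(0.48, [533.0, -80.0, 259.0])]
```

View pics/g7.png

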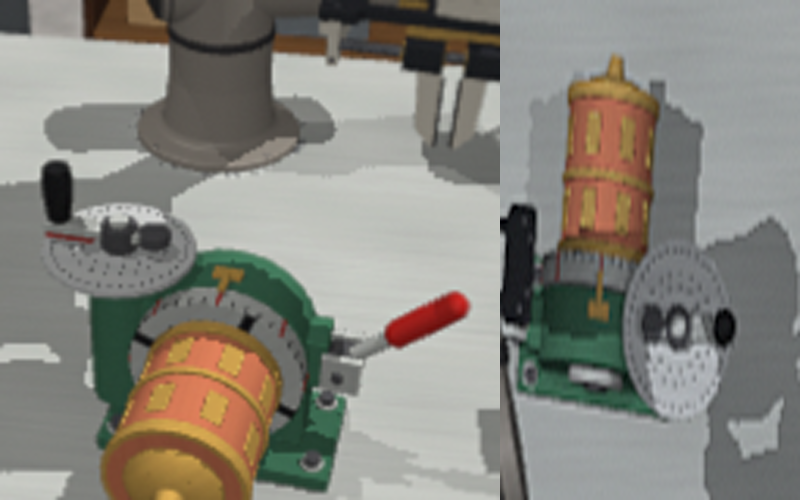

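```bash
python3 -m handwheel '[[[2,17,0],[0,0,0]],[[0,0,-40],[0,0,0]],[[0,0,-40],[0,0,0]],[[0,0,-20],[0,0,0]],[[0,0,0],[0,0,0]]]'; python3 -m handwheel '[[[0,0,-8],[0,0,0]],[[0,0,-8],[0,0,0]],[[0,0,-8],[0,0,0]]]';python3 -m handwheel '[[[0,1,-8],[0,0,0]],[[0,1,-8],[0,0,0]]]'
```

```text
time: 22.65
tool_pos: [570.5, 242.2, 213.3]
tcp_rot: [3.14, 0.004, -0.113]
contact_force: [-0.0, -0.1, -0.2]
grip_width: 0.5
time: 23.02
tool_pos: [571.5, 241.6, 191.0]
tcp_rot: [-3.141, -0.001, -0.113]
contact_force: [0.5, -0.0, 0.7]
grip_width: 0.6
time: 23.28
tool_pos: [571.5, 243.6, 174.7]
tcp_rot: [-3.142, -0.0, -0.113]
contact_force: [0.1, -0.3, 3.0]
grip_width: 0.6
```

```bash
python3 -m handwheel '[[[0,2,-8],[0,0,0]],[[0,2,-8],[0,0,0]]]'; python3 -m handwheel '[[[0,2,-8],[0,0,0]],[[0,2,-8],[0,0,0]],[[0,2,-8],[0,0,0]]]'
```

```text
time: 23.52
tool_pos: [571.8, 247.8, 159.1]
tcp_rot: [-3.141, -0.001, -0.113]
contact_force: [1.7, 0.1, 3.3]
grip_width: 0.2
time: 23.9
tool_pos: [571.5, 253.9, 134.6]
tcp_rot: [-3.141, -0.0, -0.113]
contact_force: [-0.5, 1.5, 4.2]
grip_width: 0.7
```

```bash
python3 -m handwheel '[[[0,2,-7],[0,0,0]],[[0,1,-7],[0,0,0]]]'; python3 -m handwheel '[[[0,0,-5],[0,0,0]]]'; python3 -m handwheel '[[[0,0,-3],[0,0,0]],[[0,0,0],[0,0,0]]]'
```

```text
time: 24.15
tool_pos: [571.4, 256.9, 120.6]
tcp_rot: [-3.141, -0.0, -0.113]
contact_force: [0.3, 2.0, 4.6]
grip_width: 0.4
time: 24.28
tool_pos: [571.3, 256.7, 115.5]
tcp_rot: [3.142, 0.0, -0.113]
contact_force: [0.6, 2.0, 4.4]
grip_width: 0.5
time: 24.52
tool_pos: [571.2, 256.4, 112.8]
tcp_rot: [3.141, 0.001, -0.113]
contact_force: [-0.1, 1.1, 2.8]
grip_width: 0.5
```

```bash
python3 -m handwheel '[[[0,0,-4],[0,0,0]],[[0,0,-2],[0,0,0]]]'; python3 -m handwheel '[[[0,0,-3],[0,0,0]],[[0,0,0],[0,0,0]]]'; python3 -m handwheel '[[[0,0,-3],[0,0,0]],[[0,0,0],[0,0,0]]]'
```

```text
time: 24.78
tool_pos: [571.4, 256.6, 106.9]
tcp_rot: [-3.142, -0.0, -0.113]
contact_force: [-0.2, 2.4, 5.0]
grip_width: 0.5
time: 25.02
tool_pos: [571.3, 256.5, 103.7]
tcp_rot: [3.141, 0.0, -0.113]
contact_force: [0.3, 2.0, 3.7]
grip_width: 0.1
time: 25.28
tool_pos: [571.3, 256.5, 100.8]
tcp_rot: [3.141, 0.0, -0.113]
contact_force: [0.6, 2.1, 3.2]
grip_width: 0.3
```

```bash
python3 -m handwheel '[[[0,0,-3],[0,0,0]],[[0,0,0],[0,0,0]]]'; python3 -m handwheel '[[[0,0,-3],[0,0,0]],[[0,0,0],[0,0,0]]]';python3 -m handwheel '[[[0,0,-2],[0,0,0]],[[0,0,0],[0,0,0]]]'
```

```text
time: 25.52
tool_pos: [571.5, 256.7, 98.2]
tcp_rot: [-3.141, -0.0, -0.113]
contact_force: [0.0, 2.5, 5.1]
grip_width: 0.6
time: 25.78
tool_pos: [571.8, 256.8, 95.8]
tcp_rot: [-3.141, -0.001, -0.113]
contact_force: [-0.4, 2.7, 8.5]
grip_width: 0.7
time: 26.02
tool_pos: [571.9, 256.9, 94.2]
tcp_rot: [-3.141, -0.002, -0.113]
contact_force: [-1.4, 2.5, 10.4]
grip_width: 0.3
```

```bash
python3 -m handwheel '[[[0,0,-3],[0,0,0]],[[0,0,0],[0,0,0]]]'; python3 -m handwheel '[[[0,0,-2],[0,0,0]],[[0,0,0],[0,0,0]],[[0,0,0],[0,0,0]]]'
```

```text
time: 26.28
tool_pos: [572.2, 256.9, 91.8]
tcp_rot: [-3.14, -0.003, -0.113]
contact_force: [-2.0, 1.4, 13.2]
grip_width: 0.3
time: 26.65
tool_pos: [572.3, 256.9, 90.3]
tcp_rot: [-3.14, -0.003, -0.113]
contact_force: [-2.2, 2.1, 14.8]
grip_width: 0.3
```

```bash
python3 -m handwheel '[[[0,0,6],[0,0,0]],[[0,0,8],[0,0,0]],[[0,0,10],[0,0,0]],[[0,0,40],[0,0,0]],[[0,0,40],[0,0,0]],[[0,0,40],[0,0,0]],[[-40,20,30],[0,0,0]],[[-40,20,0],[0,0,0]],[[-40,0,0],[0,0,0]],[[0,0,0],[0,0,0]],[[0,0,0],[0,0,0]]]'
python3 - <<'E'
from h import *
s=capture("scene"); t=capture("top"); o=get_obs(); print(o["time"],o["tool_pos"].round(1),o["contact_force"].round(1))
for th in ("spool","washer","dome_cap","bushing","lever_grip"): print(th,[(round(r["score"],2),world(t,r["xyz"]).round().tolist()) for r in spot_in(th,"top")[:1]])
a=s["img"][150:280,250:410]; b=t["img"][110:220,235:385]
save(np.hstack([cv2.resize(a,(450,500),interpolation=cv2.INTER_CUBIC),cv2.resize(b,(350,500),interpolation=cv2.INTER_CUBIC)]),"g8.png")
E
```

```text
time: 28.02
tool_pos: [452.0, 296.2, 262.0]
tcp_rot: [3.141, -0.0, -0.113]
contact_force: [-0.2, 0.4, -1.6]
grip_width: -0.2
28.125 [452.4 296.1 261.7] [-0.2  0.2 -0.4]
spool [(0.76, [653.0, -342.0, 74.0])]
washer [(0.57, [555.0, -348.0, 8.0])]
dome_cap [(0.91, [356.0, -334.0, 36.0])]
bushing [(0.54, [458.0, -358.0, 61.0])]
lever_grip [(0.54, [566.0, 242.0, 111.0])]
```

View pics/g8.png

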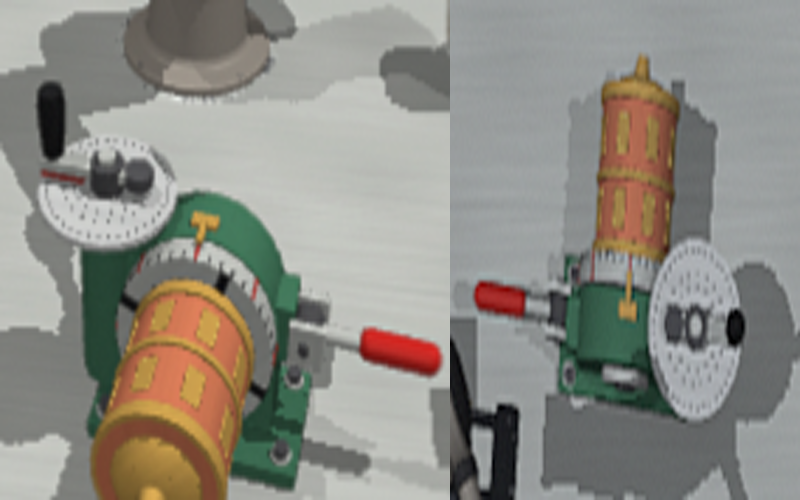

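The picture shows the lever lying level, its grip at about (400,350) in the left half. The red line is under the pointer at (200,250), and the handle stands over the zero mark. The four loose parts have not moved and the robot is clear, so I'm handing in.

```bash
python3 -c "
from plant import bot
print(bot.close_job())"
```

```text
the job is handed in; nothing more can be done
None
```

The drum is at its next division and clamped, and I handed the job in at about 28 s of the 69 s allowed; it reported no verdict.

- **Crank:** I gripped the handle and turned it about 4.1 turns clockwise. It stopped about 2° short of the zero mark by the tool position. The pictures show the next red line under the pointer and the handle over the red mark.
- **Clamp lever:** I pressed it from above. It swung at 3–5 N, then firmed up at about 1.1 N per mm to 14.8 N, and I let go. The last picture shows it lying level.
- **Loose parts:** the spool, washer, dome cap and bushing are within about 3 mm of where the network first placed them, which is within its accuracy. The robot stands clear of everything, with contact force near zero.

**Disagreement:** the pictures showed the fingertips about 33 mm higher than the reported tool position implies. My first grasp therefore closed on the top of the handle, with about 6 N and no harm seen. I lowered the tool by 32 mm, and the second grip held at 25 mm.

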